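Set the packing jack to the height gauge

ROBOT

A 6-joint arm with a two-finger parallel gripper is mounted at the origin on a cart in front of the work surface, level with it; the furniture and walls round the work are solid. World frame = base frame: x ahead of the robot, y to its left, z up, the work surface at z = 0. Lengths are in m, angles in rad, forces in N, time in s.
With the tool pointing down it reaches from about 0.4 to 0.825 m from the base axis. Payload 7 kg.
Tool frame: the origin (TCP) lies midway between the tips of the shut fingers; the grasp point (between the pads) lies 19 mm behind it; z points along the fingers, y is the line along which they close (so a half turn about z gives the same grasp; the last joint's range is limited). The gripper opens to 88 mm and grips with 3 to 60 N. Pads are 19 mm wide; open, the fingers measure 130 mm over their backs; the gripper's body (78 mm by 193 mm) begins 47 mm behind the grasp point.
Start: joints at [-0.838, 0.359, 0.012, 0, -1.224, -0.288], TCP at [0.29, -0.609, 0.227] pointing down, gripper open.
Joint ranges: [-3.07, 3.07], [-1.43, 2.12], [-1.02, 1.25], [-3.03, 1.67], [-3.05, -0], [-3.03, 3.03]. Speed limits (rad/s): [2.39, 2.39, 3.01, 3.14, 3.14, 3.14].

INTERFACE

Orientations are given as [roll, pitch, yaw] about the fixed x, y, z axes, in that order (R = Rz(yaw) Ry(pitch) Rx(roll)).
In Python, from station import telemetry, eyes, ticket, recognise, trace gives the robot as it stands. The module is installed in compiled form; this text tells all that it offers.
- The arm moves only by the tool servo_tool, never from a script. Its argument "series" is a list that holds one entry, the list of rows, each a list of 4 numbers: the shift along the tool's x, y, z in mm, then the turn about the tool's z in rad. In form: [[[x, y, z, roll], ...]]. A call has exactly 10 rows; each row shifts and turns the commanded pose from where the row before left it, along the tool's axes as they then stand; what a row does not reach is not made up. A row lasts 1/12 s, in which the tool goes at most 41.7 mm and 7.16 degrees, less where a joint would pass 70% of its speed; a pose out of reach is approached as far as the arm can. A call is refused whole if a number of a shift passes 41.7 or a number of a turn 0.125, either way. A call with a gripper value outside its range is refused whole. "claw" is the gripper's target within -1 to 1 (shut at 1, half-way at 0, fully open at -1), set as the call begins (left out, the last holds). The fingers move at their own pace and stop on an object; "grip_force" is the grip in N (left out, the last holds). Time passes only in rows, so rows that do not move let the fingers close, or fill a call up. It gives the time, the measured TCP pose, the force, the opening and the grip force at its end, in the units of the state.
- telemetry.get_state(): the state, without advancing time (a new reading comes with each control period).
- eyes.grab_frame(name): name is "side" or "top" or "wrist"; returns the picture (384x512x3 uint8, red, green, blue); there is no depth.
- eyes.calibration(name): a dict with "mtx" (3x3 intrinsics, pixels), "rvec" (rotation vector, rad) and "tvec" (3), from world to camera coordinates, as OpenCV has them. Camera axes: x right, y down, z forward; pixel columns grow to the right and rows downward; lengths in m; the calibration is good to about 2 mm. A picture is of the moment at which its call begins: read the wrist's pose just before it. calibration takes no time and is no camera call; for the wrist camera it gives the pose at the moment of the call.
- ticket.job_done(): hands the job in; it is judged then, once.
Trained networks look in the newest picture that a camera, given by its name, has taken for a name from the list of things; names that differ only in an ending like _2 or _b are one class to them, and where a whole thing is asked for, a point or a joint stands for the part that bears it (a point fixed in the world has none). Each returns a list of dicts, best first, with "conf" (0 to 1); they miss things now and then, are a little off and sometimes report something else, mostly with a low value. They report only what shows in the picture. A call takes as long as a camera call. They do not tell look-alikes from the thing itself.
- recognise(camera, name): "position" ([x, y, z] in m, in world coordinates, good to about 4 mm: the middle of the surface that is visible of it).
- trace(camera, name): "mask" (384x512 bool, what is visible of it).
The state is a dict: "t": time; "q": joint angles; "qd": joint speeds; "joint_efforts": joint torques, N m; "eef_pos": TCP position; "ee_rot": TCP orientation; "force": force on the tool from outside, world axes, zero at the start; "moment": the same for the moment, N m; "width": finger opening in m; "gripper_force": force on a finger pad.
Only numpy, scipy, OpenCV 4.12 (cv2) and the standard library are available. Lean on these libraries where they do the work, as an engineer would, in place of code of your own. Each camera call takes 0.05 s, during which the arm holds its last target. There are 200 camera calls.

TASK

Two small screw jacks stand on the bench. Turn up the one under the height gauge by its red knob until its platform just touches the gauge's loose pin and lifts the pin's yellow head slightly off its seat, so that some of the green band under the head shows but none of the red below it. Let go of the knob, do not touch the pin yourself, and leave the other jack as it is set.

Things in the scene. Friction and masses are not known exactly. Their poses are not given: they have to be found in the camera images.
- jack_knob (a joint): the knob of the jack under the gauge, rad, 0 to 1.9. It grows as the knob is turned clockwise seen from above; each radian raises the platform by 20 mm (geared screw). It starts anywhere from 0 to 0.5, is stiff (0.15 N m) and stays where it is left. With the pin on its seat, the platform touches it at about 1.0.
- jack_knob_grip (a point): middle of the red grip bar of that knob, on its upright turning axis. The bar is 46 mm long (its own x axis), 16 mm wide (its y axis) and 26 mm high, from 13 mm below this point to 13 mm above; it stands on a black disc of 52 mm diameter on a blue gear housing. Its free space: the jack's platform edge is 105 mm from the axis, the gauge's sleeve about 130 mm.
- jack_top (a point): centre of the upper face of that jack's steel platform (90 x 90 mm), 150 mm beyond the knob along the jack's grey base (230 x 100 mm). It starts 70 to 80 mm above the bench and moves straight up and down.
- feeler: the gauge's loose feeler pin, about 60 to 110 g: a 12 mm stem hanging upright in the gauge's aluminium sleeve (40 x 40 mm, from 118 to 143 mm above the bench) with a yellow head of 34 mm diameter resting on the sleeve. Origin: centre of the stem's lower tip, 53 mm below the underside of the head, 90 mm above the bench while the head is seated. Directly under the head the stem is green for 12 mm, then red for 11 mm. The gauge's steel post stands on the side away from the knob.
- spare_top (a point): centre of the upper face of the other, identical jack's platform (no gauge above it); not to be changed.
Things that resemble listed ones, but are neither listed nor needed, are in the scene too. Of the things that look like the feeler, the smallest one is meant.

How it is judged:
At the end, for the whole second after the job is handed in: The feeler pin rests on the platform of the jack under the gauge, still upright in its sleeve, with its head lifted 0.8 to 12.5 mm off its seat (green shows, no red), and is at rest (height (world z) of feeler between 0.0908 and 0.1025 m and z of feeler in the frame of jack_top below 0.003 m and horizontal distance between feeler and jack_top below 0.03 m and angle between feeler's own z axis and vertical below 0.25 rad and linear speed of feeler below 0.02 m/s); the robot touches nothing.
It fails at once if the other jack's platform was moved by more than 5 mm (distance of spare_top from where it was at the start of the episode above 0.005 m).
It fails at once if the robot touched the feeler pin (contact force between any of the fingers, the arm and feeler above 0.5 N).
It also fails if it takes over 32 s, if anything falls off the work surface, if the arm or the gripper's body presses on something with over 40 N, if the wrist force passes 120 N, or if a joint passes its speed limit or range.

## Working session

There is one attempt and no reset: what is moved stays moved. The work goes in short steps, Python scripts to look and compute and a tool call to move; the robot and the scene stay as the last step left them, time stands still between calls to the robot, and variables do not carry over. Pictures are saved under pics/ and viewed, at most 10 in all, crops included, and the job is handed in when it is done.

Besides the shell and the picture viewer there is one more tool, called after "Emit:" in YAML: its name, and indented under it one key for each argument. servo_tool: Moves the arm, as the interface text tells. Its arguments: {"type":"object","properties":{"series":{"type":"array"},"claw":{"type":"number"},"grip_force":{"type":"number"}},"required":["series"]}

```bash
mkdir -p pics; cat > h.py <<'E'
from station import telemetry, eyes, ticket, recognise, trace
import numpy as np, cv2
def save(im,n): cv2.imwrite('pics/'+n,im[:,:,::-1])
E
python3 - <<'E'
from h import *
a=eyes.grab_frame('top');b=eyes.grab_frame('side')
save(a,'top.png');save(b,'side.png')
for c in('top','side'):
  for n in('jack_knob_grip','jack_top','feeler','spare_top'):
    print(c,n,[(np.round(d['position'],3).tolist(),round(d['conf'],2)) for d in recognise(c,n)])
s=telemetry.get_state();print(s['t'],s['eef_pos'],s['ee_rot'],s['width'])
E
```

```text
top jack_knob_grip []
top jack_top [([0.591, 0.349, 0.073], 0.58)]
top feeler [([0.596, 0.228, 0.081], 0.79), ([0.602, 0.47, 0.083], 0.55), ([0.604, 0.356, 0.153], 0.53)]
top spare_top [([0.605, -0.116, 0.081], 0.8)]
side jack_knob_grip []
side jack_top [([0.594, 0.375, 0.071], 0.83)]
side feeler [([0.592, 0.235, 0.086], 0.75), ([0.599, 0.474, 0.089], 0.66)]
side spare_top [([0.6, -0.105, 0.082], 0.57)]
0.5 [ 0.29040458 -0.6092833   0.22650744] [ 3.14151182e+00 -1.08498233e-05 -2.69678995e+00] 0.08802664020351668
```

View pics/top.png

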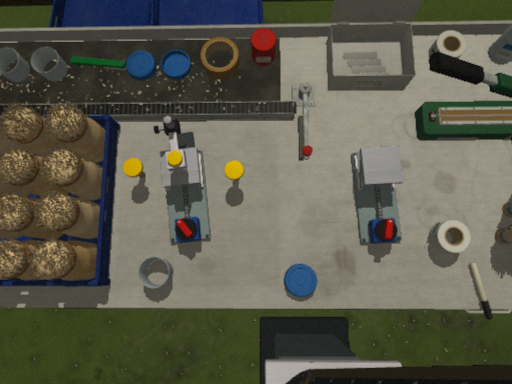

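View pics/side.png

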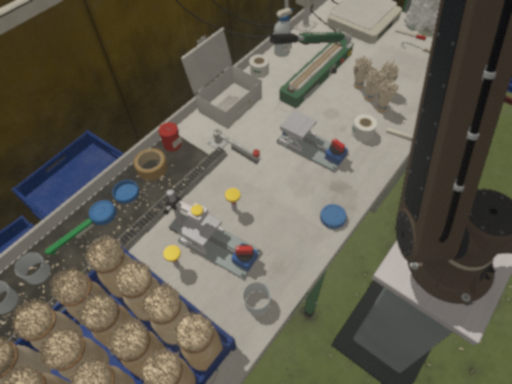

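The top view shows the gauge jack at left, with its red knob near (186,228) and the yellow pin at (175,158); the spare jack is at right, with its knob near (389,229). In the side view the gauge knob is near (245,251). I'll triangulate the red bar next.

```bash
cat >> h.py <<'E'
def redmask(im):
    h=cv2.cvtColor(im,cv2.COLOR_RGB2HSV); return (((h[...,0]<8)|(h[...,0]>172))&(h[...,1]>150)&(h[...,2]>80)).astype(np.uint8)
def blob(im,u,v,r=22):
    m=redmask(im);k=np.zeros_like(m);cv2.circle(k,(u,v),r,1,-1);return m&k
def cal(c):
    k=eyes.calibration(c);R=cv2.Rodrigues(np.array(k['rvec'],float))[0];return np.array(k['mtx'],float),R,np.array(k['tvec'],float).reshape(3)
def P(c):
    K,R,t=cal(c);return K@np.c_[R,t]
def toplane(c,uv,z):
    K,R,t=cal(c);C=-R.T@t;d=(R.T@np.linalg.inv(K)@np.c_[np.array(uv,float).reshape(-1,2),np.ones(np.array(uv).size//2)].T).T
    return C+d*((z-C[2])/d[:,2])[:,None]
def tri(c1,p1,c2,p2):
    X=cv2.triangulatePoints(P(c1),P(c2),np.array(p1,float).reshape(2,1),np.array(p2,float).reshape(2,1));return (X[:3]/X[3]).ravel()
E
python3 - <<'E'
from h import *
a=cv2.imread('pics/top.png')[:,:,::-1].copy();b=cv2.imread('pics/side.png')[:,:,::-1].copy()
ma=blob(a,186,228);mb=blob(b,245,251)
ca=np.argwhere(ma)[:,::-1];cb=np.argwhere(mb)[:,::-1]
print(len(ca),len(cb),ca.mean(0),cb.mean(0))
X=tri('top',ca.mean(0),'side',cb.mean(0));print(X)
w=toplane('top',ca,X[2]);m=w.mean(0);u,s,v=np.linalg.svd((w-m)[:,:2]);print(m,s/np.sqrt(len(w))*3.46,v[0],np.arctan2(v[0][1],v[0][0]))
# yellow head
for n,uv,z in(('head',(175,158),.15),):print(n,toplane('top',uv,z))
E
```

```text
130 74 [183.92307692 227.5       ] [244.56756757 248.86486486]
[0.45597544 0.3440317  0.07909132]
[0.45608804 0.34409035 0.07909132] [0.04353657 0.01625353] [-0.77820928 -0.62800503] -2.4626056441465627
head [[0.60325453 0.35490043 0.15      ]]
```

Emit:
servo_tool:
  series:
    - [[-34, 18, 0, 0], [-34, 18, 0, 0], [-34, 18, 0, 0], [-34, 18, 0, 0], [-34, 18, 0, 0], [-34, 18, 0, 0], [-34, 18, 0, 0], [-34, 18, 0, 0], [-34, 18, 0, 0], [-34, 18, 0, 0]]
  claw: -1

```text
t: 1.33
eef_pos: [0.5208, -0.2988, 0.2269]
ee_rot: [-3.141, 0.001, -2.697]
force: [0.8, -1.5, 1.1]
width: 0.0873
gripper_force: 0.0
```

Emit:
servo_tool:
  series:
    - [[-14, 34, 0, 0], [-14, 34, 0, 0], [-14, 34, 0, 0], [-14, 34, 0, 0], [-14, 34, 0, 0], [-14, 34, 0, 0], [-14, 34, 0, 0], [-14, 34, 0, 0], [-14, 34, 0, 0], [-14, 34, 0, 0]]

```text
t: 2.17
eef_pos: [0.4995, 0.0684, 0.227]
ee_rot: [3.142, 0.001, -2.697]
force: [1.2, -0.0, 0.4]
width: 0.0876
gripper_force: 0.0
```

Emit:
servo_tool:
  series:
    - [[-8, 27, 0, 0], [-8, 27, 0, 0], [-8, 27, 0, 0], [-8, 27, 0, 0], [-8, 27, 0, 0], [-8, 27, 0, 0], [-8, 27, 0, 0], [-8, 27, 0, 0], [-8, 27, 0, 0], [-8, 27, 0, 0]]

```text
t: 3.0
eef_pos: [0.4556, 0.3462, 0.2268]
ee_rot: [3.141, 0.0, -2.697]
force: [0.2, -0.5, 0.8]
width: 0.0877
gripper_force: 0.0
```

Emit:
servo_tool:
  series:
    - [[0, 0, 0, -0.117], [0, 0, 0, -0.117], [0, 0, 0, 0], [0, 0, 0, 0], [0, 0, 0, 0], [0, 0, 0, 0], [0, 0, 0, 0], [0, 0, 0, 0], [0, 0, 0, 0], [0, 0, 0, 0]]

```text
t: 3.83
eef_pos: [0.4561, 0.3447, 0.2266]
ee_rot: [3.142, 0.0, -2.463]
force: [0.3, -0.9, 0.6]
width: 0.0875
gripper_force: 0.0
```

```bash
python3 - <<'E'
from h import *
s=telemetry.get_state();print(s['t'],s['eef_pos'],s['ee_rot'],s['q'])
a=eyes.grab_frame('wrist');save(a,'w1.png')
K,R,t=cal('wrist')
p=K@(R@np.array([.456,.344,.079])+t);p=p[:2]/p[2];print('pred',p)
n,l,st,c=cv2.connectedComponentsWithStats(redmask(a))
for i in range(1,n):
  if st[i,4]>60:
    uv=np.argwhere(l==i)[:,::-1];w=toplane('wrist',uv,.079);m=w.mean(0);_,sv,v=np.linalg.svd((w-m)[:,:2],full_matrices=False)
    print(c[i],st[i,4],m,sv/np.sqrt(len(w))*3.46,np.arctan2(v[0][1],v[0][0]))
E
```

```text
3.8333 [0.4560743  0.3446536  0.22659742] [ 3.14157551e+00  5.68255969e-05 -2.46342968e+00] [ 9.89291266e-01  1.89629033e-01 -2.20799912e-01  1.17531733e-06
 -1.16030804e+00 -1.88192509e+00]
pred [254.18802651 183.29999921]
[253.54174757 184.13398058] 515 [0.45732712 0.34413321 0.079     ] [0.04351539 0.01587856] 0.6834404801636169
```

View pics/w1.png

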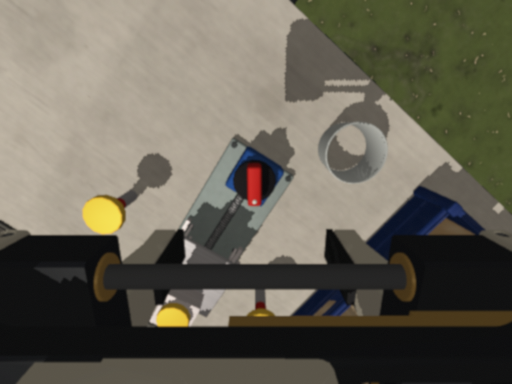

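The wrist view shows the red bar at (254,184), on its blue housing, where predicted. Turning the knob from here would bring the last joint close to its limit, so I'll take the half-turn grasp. Meanwhile I'll fit the bar's height from all three masks.

```bash
python3 - <<'E'
from h import *
from scipy.optimize import minimize
D={}
for c,f,u,v,r in(('top','top',184,228,22),('side','side',245,250,22),('wrist','w1',254,184,40)):
    D[c]=(blob(cv2.imread(f'pics/{f}.png')[:,:,::-1].copy(),u,v,r),cal(c))
S=8
def cost(p):
    x,y,z,a=p[0],p[1],p[2],p[3];J=0
    c,s=np.cos(a),np.sin(a)
    V=np.array([[x+c*i-s*j,y+s*i+c*j,z+k] for i in(-.023,.023) for j in(-.008,.008) for k in(-.013,.013)])
    for m,(K,R,t) in D.values():
        q=(R@V.T).T+t;q=(K@q.T).T;q=q[:,:2]/q[:,2:]
        h=cv2.convexHull(((q+.5)*S).astype(np.float32)).astype(np.int32)
        g=np.zeros((384*S,512*S),np.uint8);cv2.fillConvexPoly(g,h,1)
        g=cv2.resize(g.astype(np.float32),(512,384),interpolation=cv2.INTER_AREA)
        J+=np.abs(g-m).sum()/m.sum()
    return J
best=min((minimize(cost,[.456,.344,z,.68],method='Nelder-Mead',options=dict(initial_simplex=np.array([.456,.344,z,.68])+np.vstack([np.zeros(4),np.diag([.004,.004,.005,.1])]),maxfev=120)) for z in(.065,.078)),key=lambda r:r.fun)
print(best.x,best.fun)
E
```

```text
[0.45748915 0.34473722 0.06973864 0.71940155] 1.882645536453182
```

Emit:
servo_tool:
  series:
    - [[0, 0, 0, -0.12], [0, 0, 0, -0.12], [0, 0, 0, -0.12], [0, 0, 0, -0.12], [0, 0, 0, -0.12], [0, 0, 0, -0.12], [0, 0, 0, -0.12], [0, 0, 0, -0.12], [0, 0, 0, -0.12], [0, 0, 0, -0.12]]

```text
t: 4.72
eef_pos: [0.456, 0.3448, 0.2266]
ee_rot: [3.142, 0.0, -1.257]
force: [0.1, 0.4, -0.1]
width: 0.0874
gripper_force: 0.0
```

Emit:
servo_tool:
  series:
    - [[0, 0, 0, -0.12], [0, 0, 0, -0.12], [0, 0, 0, -0.12], [0, 0, 0, -0.12], [0, 0, 0, -0.12], [0, 0, 0, -0.12], [0, 0, 0, -0.12], [0, 0, 0, -0.12], [0, 0, 0, -0.12], [0, 0, 0, -0.12]]

```text
t: 5.55
eef_pos: [0.456, 0.3448, 0.2265]
ee_rot: [3.142, 0.0, -0.057]
force: [-1.0, 0.3, 0.1]
width: 0.0872
gripper_force: 0.0
```

Emit:
servo_tool:
  series:
    - [[0, 0, 8, -0.12], [0, 0, 8, -0.12], [0, 0, 8, -0.12], [0, 0, 8, -0.12], [0, 0, 8, -0.12], [0, 0, 8, -0.12], [0, 0, 8, -0.02], [0, 0, 8, 0], [0, 0, 8, 0], [0, 0, 8, 0]]

```text
t: 6.38
eef_pos: [0.456, 0.3448, 0.1459]
ee_rot: [-3.142, -0.0, 0.674]
force: [0.7, 0.7, -0.4]
width: 0.0879
gripper_force: 0.0
```

```bash
python3 - <<'E'
from h import *
a=eyes.grab_frame('wrist');save(a,'w2.png')
s=telemetry.get_state();print(s['q'])
n,l,st,c=cv2.connectedComponentsWithStats(redmask(a))
for i in range(1,n):
  if st[i,4]>60:
    uv=np.argwhere(l==i)[:,::-1];print(c[i],st[i])
    for z in(.07,.083):
      w=toplane('wrist',uv,z);m=w.mean(0);_,sv,v=np.linalg.svd((w-m)[:,:2],full_matrices=False)
      print(z,m,sv/np.sqrt(len(w))*3.46,np.arctan2(v[0][1],v[0][0]))
E
```

```text
[ 9.89497510e-01  2.58006388e-01 -3.32631062e-01 -6.51110194e-04
 -9.82481058e-01  1.25623559e+00]
[255.20901639 203.17520492] [246 175  19  57 976]
0.07 [0.45677143 0.34407024 0.07      ] [0.05060657 0.01621565] -2.45896387322517
0.083 [0.46021017 0.34687518 0.083     ] [0.04775353 0.01530146] -2.45896387322517
```

View pics/w2.png

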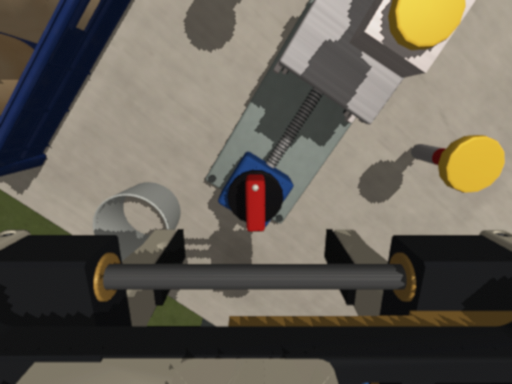

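The bar sits between the fingers, running from about (255,175) to (256,231) and aligned with them; the sleeve and pin are well clear. I'll go down and close.

Emit:
servo_tool:
  series:
    - [[1, 0, 12, 0.004], [0, 0, 12, 0], [0, 0, 12, 0], [0, 0, 12, 0], [0, 0, 12, 0], [0, 0, 8, 0], [0, 0, 6, 0], [0, 0, 5, 0], [0, 0, 3, 0], [0, 0, 0, 0]]

```text
t: 7.27
eef_pos: [0.4567, 0.3453, 0.0642]
ee_rot: [3.141, 0.001, 0.673]
force: [-0.8, 0.0, -0.3]
width: 0.0878
gripper_force: 0.0
```

Emit:
servo_tool:
  series:
    - [[0, 0, 0, 0], [0, 0, 0, 0], [0, 0, 0, 0], [0, 0, 0, 0], [0, 0, 0, 0], [0, 0, 0, 0], [0, 0, 0, 0], [0, 0, 0, 0], [0, 0, 0, 0], [0, 0, 0, 0]]
  claw: 1
  grip_force: 40

```text
t: 8.1
eef_pos: [0.4568, 0.3454, 0.0646]
ee_rot: [-3.142, 0.0, 0.673]
force: [-0.1, 0.2, -0.2]
width: 0.0265
gripper_force: 0.0
```

Emit:
servo_tool:
  series:
    - [[0, 0, 0, 0], [0, 0, 0, 0], [0, 0, 0, 0], [0, 0, 0, 0], [0, 0, 0, 0], [0, 0, 0, 0.05], [0, 0, 0, 0.05], [0, 0, 0, 0.05], [0, 0, 0, 0.05], [0, 0, 0, 0]]

```text
t: 8.93
eef_pos: [0.4569, 0.3452, 0.0646]
ee_rot: [3.141, 0.0, 0.471]
force: [3.1, -2.9, -0.2]
width: 0.0156
gripper_force: 40.0
```

```bash
python3 - <<'E'
from h import *
s=telemetry.get_state();print(s['t'],s['width'],s['gripper_force'],s['force'],s['moment'],s['ee_rot'])
for c in('side','top'):
  a=eyes.grab_frame(c)
  save(cv2.resize(a[130:290,110:330] if c=='side' else a[100:260,100:320],None,fx=3,fy=3),c+'2.png')
for n in('jack_top','feeler'):print([(np.round(d['position'],3).tolist(),round(d['conf'],2)) for d in recognise('side',n)])
E
```

```text
8.9333 0.015574222070264678 39.97722566127777 [ 3.08761455 -2.85511763 -0.21398507] [-1.0622215  -1.13495753 -0.02282283] [3.14132627e+00 3.05495828e-05 4.70958819e-01]
[([0.596, 0.373, 0.072], 0.91)]
[([0.6, 0.473, 0.088], 0.68), ([0.604, 0.359, 0.152], 0.58)]
```

View pics/side2.png

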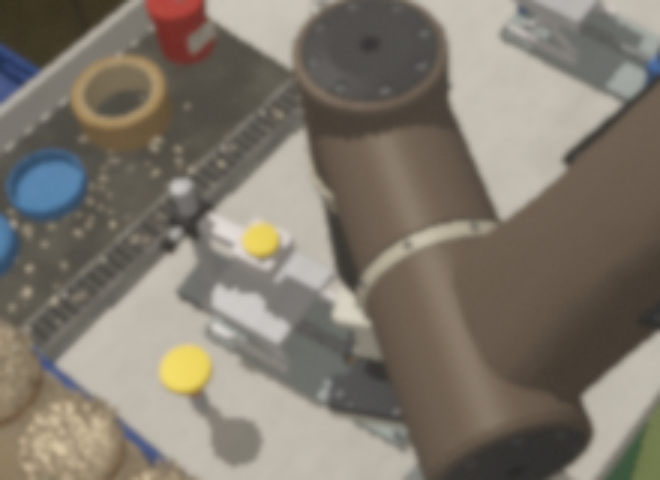

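The knob is gripped (15.6 mm), and the pin head is unobstructed in the side view near (197,210). I'll track its subpixel shift as the lift measure.

```bash
cat >> h.py <<'E'
def head():
    o={}
    for c,uv in(('side',(197,210)),('top',(175,158))):
        A=np.mean([eyes.grab_frame(c).astype(float) for _ in range(2)],0)
        w=np.clip(np.minimum(A[...,0],A[...,1])-A[...,2]-40,0,None)
        k=np.zeros(w.shape);cv2.circle(k,uv,13,1,-1);w=w*k
        yy,xx=np.mgrid[:384,:512];o[c]=np.array([(w*xx).sum(),(w*yy).sum()])/w.sum()
    return o
def pxmm(c,X=(.603,.355,.15)):
    X=np.array(X);M=P(c);f=lambda X:(lambda p:p[:2]/p[2])(M@np.r_[X,1]);return (f(X+[0,0,.01])-f(X))/10
E
python3 - <<'E'
from h import *
h=head();print(h,pxmm('side'),pxmm('top'));np.savez('base.npz',**h)
E
```

```text
{'side': array([196.57902889, 209.65283048]), 'top': array([174.2356119 , 157.50247514])} [-0.05293966 -0.19924016] [-0.09833747 -0.12287968]
```

Emit:
servo_tool:
  series:
    - [[0, 0, 0, 0.08], [0, 0, 0, 0.08], [0, 0, 0, 0.08], [0, 0, 0, 0.08], [0, 0, 0, 0.08], [0, 0, 0, 0.08], [0, 0, 0, 0.08], [0, 0, 0, 0.08], [0, 0, 0, 0.06], [0, 0, 0, 0]]

```text
t: 10.17
eef_pos: [0.4568, 0.3461, 0.0646]
ee_rot: [-3.14, -0.0, -0.228]
force: [2.2, 1.1, -1.4]
width: 0.0158
gripper_force: 40.0
```

```bash
cat > m.py <<'E'
from h import *
b=np.load('base.npz');h=head()
for c in h:
    g=pxmm(c);d=h[c]-b[c];print(c,d,'lift mm',d@g/(g@g))
s=telemetry.get_state();print(s['t'],s['width'],s['q'][5],s['ee_rot'][2],s['moment'])
for n in('jack_top','feeler'):print([(np.round(d['position'],3).tolist(),round(d['conf'],2)) for d in recognise('side',n)])
E
python3 m.py
```

```text
side [ 0.00066773 -0.00343336] lift mm 0.015264119416009145
top [-0.00037127 -0.00036434] lift mm 0.0032814085362533364
10.3667 0.015573406395911876 0.3571806135214728 -0.22460184470293032 [ 0.7334026  -0.45142994 -0.08487906]
[]
[([0.602, 0.475, 0.088], 0.74), ([0.604, 0.36, 0.147], 0.42)]
```

The measurement is very quiet, and there is no lift yet after 0.9 rad. I'll turn another 0.25.

Emit:
servo_tool:
  series:
    - [[0, 0, 0, 0.05], [0, 0, 0, 0.05], [0, 0, 0, 0.05], [0, 0, 0, 0.05], [0, 0, 0, 0.05], [0, 0, 0, 0], [0, 0, 0, 0], [0, 0, 0, 0], [0, 0, 0, 0], [0, 0, 0, 0]]

```text
t: 11.3
eef_pos: [0.4569, 0.3464, 0.0646]
ee_rot: [-3.14, 0.0, -0.474]
force: [2.0, 6.5, -4.9]
width: 0.0156
gripper_force: 40.0
```

```bash
python3 m.py
```

```text
side [-0.23078176 -0.76776179] lift mm 3.8868096164263415
top [-0.37901754 -0.4455011 ] lift mm 3.714810952207186
11.5 0.01590721771814561 0.10754194913582005 -0.4743078873631146 [ 1.9238991  -0.52695878 -0.08526823]
[([0.595, 0.375, 0.09], 0.81)]
[([0.602, 0.477, 0.087], 0.56)]
```

The lift is 3.8 mm. A little more toward mid-band, then release and go straight up.

Emit:
servo_tool:
  series:
    - [[0, 0, 0, 0.05], [0, 0, 0, 0.05], [0, 0, 0, 0], [0, 0, 0, 0], [0, 0, 0, 0], [0, 0, 0, 0], [0, 0, 0, 0], [0, 0, 0, 0], [0, 0, 0, 0], [0, 0, 0, 0]]

```text
t: 12.43
eef_pos: [0.4571, 0.3465, 0.0646]
ee_rot: [-3.14, 0.0, -0.574]
force: [2.4, 4.9, -5.6]
width: 0.0157
gripper_force: 40.0
```

Emit:
servo_tool:
  series:
    - [[0, 0, 0, 0], [0, 0, 0, 0], [0, 0, 0, 0], [0, 0, 0, 0], [0, 0, 0, 0], [0, 0, 0, 0], [0, 0, 0, 0], [0, 0, 0, 0], [0, 0, 0, 0], [0, 0, 0, 0]]
  claw: -1

```text
t: 13.27
eef_pos: [0.4568, 0.3454, 0.0645]
ee_rot: [3.142, 0.0, -0.577]
force: [0.7, 0.3, 0.1]
width: 0.0771
gripper_force: 0.0
```

Emit:
servo_tool:
  series:
    - [[0, 0, -4, 0], [0, 0, -8, 0], [0, 0, -12, 0], [0, 0, -16, 0], [0, 0, -16, 0], [0, 0, -16, 0], [0, 0, -16, 0], [0, 0, -16, 0], [0, 0, -10, 0], [0, 0, 0, 0]]

```text
t: 14.1
eef_pos: [0.4578, 0.3464, 0.1817]
ee_rot: [-3.137, -0.001, -0.576]
force: [0.2, 0.1, -0.3]
width: 0.0876
gripper_force: 0.0
```

```bash
python3 m.py; python3 - <<'E'
from h import *
save(cv2.resize(eyes.grab_frame('side')[150:290,130:290],None,fx=4,fy=4),'s3.png')
E
```

```text
side [-2.87032644 -1.54878323] lift mm 10.836283538353777
top [-0.56533648 -0.69286575] lift mm 5.681660443817976
14.3 0.0874585913020247 0.005075326147177957 -0.5769559958158459 [-0.06056181  0.13019912 -0.00460975]
[([0.611, 0.391, 0.097], 0.58), ([0.601, -0.105, 0.085], 0.49)]
[([0.598, 0.476, 0.088], 0.65)]
```

View pics/s3.png

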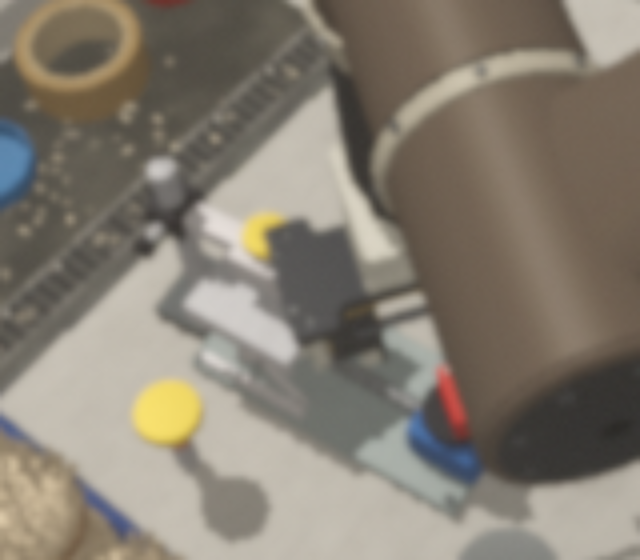

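The gripper now partly hides the head in the side view, at crop (262,235), which spoils that reading. The top view gives a 5.7 mm lift, which matches the expected 5.8 mm, and the measured contact force is about zero. I'll hand it in.

```bash
python3 -c "
from station import ticket;print(ticket.job_done())"
```

```text
the job is handed in; nothing more can be done
None
```

The job is handed in, with no verdict returned: the gauge jack's platform lifts the pin about 5.7 mm off its seat (top camera; the gripper partly hid it from the side camera), the knob is released, the pin was never approached, and the spare jack was left alone.

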